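Third mortar cube into the double-door moist cabinet

TASK

The loose mortar cube on the bench belongs on the pull-out tray of the small moist cabinet, standing between its two companions. The tray is as wide as the cabinet, so first swing the left (active) door wide open, push down the flush bolt that it hides on the edge of the right (passive) door, swing that door wide open too (both at least square to the front), then draw the tray fully out and stand the cube on it. Leave the cabinet standing open like that, the two other cubes on the tray, and do not shift the tin or the crucible on the bench.

Things in the scene. Friction and masses are not known exactly. Their poses are not given: they have to be found in the camera images.
- cabinet: Fixed grey steel bench cabinet, 260 wide (y), 170 deep (x), 140 high. Origin: on the worktop, middle of the carcase's front plane; x to its back, y to its left seen from the robot. Two doors, 40 thick in front of that plane, from 33 to 137 high. The left leaf overlaps a set-back strip (50 wide) of the right leaf that carries the flush bolt: the bolt shows only with the left door open.
- active_door (a joint): Left door's angle: 0 shut, grows as it swings out towards the robot; 1.57 square to the front, stop at 1.95. May start a few degrees ajar; stays where left, light friction (about 1 N at the handle).
- active_handle (a point): Grip point on the left door's pull: upright steel bar, 10 diameter, 72 long, 32 off the door's face (72 before the front plane), 94 from the hinge line across the door. Point on the bar's axis, 125 above the worktop, 11 below the bar's top; the stand-off to the door is 13 lower, so above it the bar is free all round: pinch from above, from any side. Moves with the door.
- active_hinge (a point): Point on the left door's vertical hinge axis (left front corner of the carcase), at handle height. Seen from above, the door opens clockwise about it.
- flush_bolt (a joint): Flush bolt travel: 0 thrown (rod stands up in a strike at the roof's front edge and holds the right door), 0.014 m fully down at its stop (door free). Slides vertically, friction about 4 N, no spring, stays where put.
- bolt_knob (a point): On the top face of the bolt's thumb piece, a steel block 16 wide (y), 20 deep (x), 10 high, jutting forward from the strip; 7 behind its front end, mid-width; 118 above the worktop thrown, 104 drawn. Push straight down here from above with closed fingertips. The right door's thick part begins 29 to the right; the strike (up to 151 high) 12.5 behind. Moves with the right door.
- passive_door (a joint): Right door's angle: 0 shut, grows as it swings out towards the robot; 1.57 square to the front, stop at 1.95. Cannot open until the bolt is down. Stays where left, light friction.
- passive_handle (a point): Grip point on the right door's pull: the same bar as on the left door, mirrored, 72 to the right of it with both shut.
- passive_hinge (a point): Point on the right door's vertical hinge axis (right front corner of the carcase), at handle height. Seen from above, the door opens anticlockwise about it.
- tray (a joint): Travel of the tray: 0 home, grows as it is pulled straight out (along the cabinet's -x), 0.125 m at the stop. Friction about 2 N, stays where it is left. Any door leaf in front of it blocks it.
- tray_knob_left (a point): Centre of the head of the left of two round steel knobs on the tray's front panel: head 19 diameter, 14 long, axis along x; 104 above the worktop, 78 left of the tray's middle, 23 before the cabinet's front plane with the tray home. Pinch it from above across the cabinet's y. Moves with the tray.
- tray_knob_right (a point): The same knob on the right half of the tray, 78 to the right of its middle.
- tray_floor (a point): Middle of the tray floor's upper face, 68 above the worktop; axes as the cabinet's. Floor 216 wide (y), 143 long (x); side and back rims 12 above it; front panel 72 before this point, 48 above the floor. With the tray fully out, all ahead of a line 45 behind this point is open to the sky; the roof lies beyond. Moves with the tray.
- cube_1_center (a point): Centre of the loose mortar cube on the bench, the one to move: plain grey, 40 on each side, 0.14 kg, standing flat, sides along its own x and y.
- cube_2_center (a point): Centre of the companion cube (same size) standing on the right part of the tray.
- cube_3_center (a point): Centre of the companion cube (same size) standing on the left part of the tray.
- tin_center (a point): Centre of a round aluminium sample tin with press lid, 60 in diameter, 40 high, standing on the bench near the cube; leave it.
- crucible_center (a point): Centre of a small white porcelain crucible, 44 in diameter at the rim, 37 high, standing on the bench near the cube; leave it.

How it is judged:
On the way, in this order (a step that is already met when the one before it is completed fails the run):
1. the left, active door is swung open (value of joint active_door above 1 rad), for 0.2 s.
2. the flush bolt is pushed down, clear of its strike (value of joint flush_bolt above 0.0115 m), for 0.2 s.
3. the right, passive door is swung open (value of joint passive_door above 1 rad), for 0.2 s.
4. the tray is drawn out (value of joint tray above 0.108 m), for 0.2 s.
At the end, for the whole second after the job is handed in: Both doors open at least 1.4 rad (80 deg), bolt down at least 11.5 mm, tray out at least 108 mm, the loose cube flat on the tray floor within 45 mm of the tray's middle line, released and at rest, both companion cubes still flat on the tray (value of joint each of active_door, passive_door above 1.4 rad and value of joint flush_bolt above 0.0115 m and value of joint tray above 0.108 m and z of cube_1_center in the frame of tray_floor between 0.016 and 0.0235 m and y of cube_1_center in the frame of tray_floor between -0.045 and 0.045 m and x of cube_1_center in the frame of tray_floor between -0.06 and 0.055 m and z of cube_2_center in the frame of tray_floor between 0.016 and 0.0235 m and z of cube_3_center in the frame of tray_floor between 0.016 and 0.0235 m and distance between each of cube_2_center, cube_3_center and tray_floor below 0.13 m and linear speed of mortar_cube_1 below 0.03 m/s); the robot touches nothing.
It fails at once if the passive door is forced open against its thrown bolt (value of joint passive_door above 0.15 rad and value of joint flush_bolt below 0.006 m).
It fails at once if the sample tin is shifted by more than 40 mm (distance of tin_center from where it was at the start of the episode above 0.04 m).
It fails at once if the crucible is shifted by more than 40 mm (distance of crucible_center from where it was at the start of the episode above 0.04 m).
It also fails if it takes over 72 s, if anything falls off the work surface, if the arm or the gripper's body presses on something with over 40 N, if the wrist force passes 120 N, or if a joint passes its speed limit or range.

ROBOT

A 7-joint arm with a two-finger parallel gripper is mounted at the origin on a cart in front of the work surface, level with it; the furniture and walls round the work are solid. World frame = base frame: x ahead of the robot, y to its left, z up, the work surface at z = 0. Lengths are in m, angles in rad, forces in N, time in s.
With the tool pointing down it reaches from about 0.4 to 0.85 m from the base axis. Payload 10.4 kg.
Tool frame: the origin (TCP) lies midway between the tips of the shut fingers; the grasp point (between the pads) lies 19 mm behind it; z points along the fingers, y is the direction in which the jaws open and shut (so a half turn about z gives the same grasp; the last joint's range is limited). The gripper opens to 87 mm and grips with 3 to 60 N. Pads are 19 mm wide; open, the fingers measure 117 mm over their backs; the gripper's body (75 mm by 190 mm) begins 51 mm behind the grasp point.
Start: joints at [-1.259, 0.332, -0.065, 1.46, 0.022, 1.35, -0.088], TCP at [0.205, 0.59, 0.223] pointing down, gripper open.
Joint ranges: [-2.6, 2.6], [-0.5, 2.12], [-1.47, 1.34], [0.16, 2.42], [-1.27, 4.41], [0.06, 2.06], [-2.6, 2.6]. Speed limits (rad/s): [2.22, 2.22, 2.79, 2.79, 3.14, 3.14, 3.14].

INTERFACE

Orientations are given as a unit quaternion [x, y, z, w].
In Python, from bench import r gives the robot as it stands.
- The arm moves only by the tool step_arm, never from a script. Its argument "increments" is a list of rows, each a list of 2 entries, a list of its own where there are three numbers: the shift along the tool's x, y, z in m, then the turn, a rotation vector about the tool's x, y, z in rad. A call has 1 to 5 rows; each row is the pose to reach, as a shift and turn from the pose measured when the call began, along the tool's axes at that moment; what a row does not reach only later rows make up. A row lasts 1/10 s, in which the tool goes at most 50 mm and 8.59 degrees, less where a joint would pass 70% of its speed; a pose out of reach is approached as far as the arm can. A call with a gripper value outside its range is refused whole. "hand" is the closure, from -1 (fully open) to 1 (shut), so that 0 is half open, set as the call begins (left out, the last holds). The fingers move at their own pace and stop on an object; "grip_force" is the grip in N (left out, the last holds). Time passes only in rows, so rows that repeat a pose let the fingers close. It gives the time, the measured TCP pose, the force and the opening at its end, in the units of the state.
- r.read_state(): the state, without advancing time (a new reading comes with each control period).
- r.camera(name): name is "scene" or "top"; returns a dict with "pixels" (480x640x3 uint8, blue, green, red), "camera_matrix" (3x3 intrinsics, pixels), "k1" (the pictures are not rectified: a ray, as slopes to the right and down, at radius r is drawn at 1 + k1 r^2 times it, then the intrinsics apply), "extrinsics" (4x4, takes a point from camera to world coordinates). Camera axes: x right, y up, looking along -z (the intrinsics and any distortion apply to the point x, -y, -z); pixel columns grow to the right and rows downward; lengths in m; the calibration is good to about 2 mm. A picture is of the moment at which its call begins. There is no depth.
- r.close_job(): hands the job in, once; it reports no verdict.
The state is a dict: "time": time; "joint_positions": joint angles; "joint_vel": joint speeds; "joint_torque": joint torques, N m; "ee_pos": TCP position; "eef_rot": TCP orientation; "ft_force": force on the tool from outside, world axes, zero at the start; "torque": the same for the moment, N m; "width": finger opening in m.
Only numpy, scipy, OpenCV 4.12 (cv2) and the standard library are available. Lean on these libraries where they do the work, as an engineer would, in place of code of your own. Each camera call takes 0.05 s, during which the arm holds its last target.

## Working session

There is one attempt and no reset: what is moved stays moved. The work goes in short steps, Python scripts to look and compute and a tool call to move; the robot and the scene stay as the last step left them, time stands still between calls to the robot, and variables do not carry over. Pictures are saved under pics/ and viewed, and the job is handed in when it is done.

Besides the shell and the picture viewer there is one more tool, called after "Call:" as a command line: name --argument value ..., lists and objects as JSON in quotes. step_arm: Moves the arm, as the interface text tells. Its arguments: {"type":"object","properties":{"increments":{"type":"array"},"hand":{"type":"number"},"grip_force":{"type":"number"}},"required":["increments"]}

```bash
ls; mkdir -p pics; cat > h.py <<'E'
import numpy as np, cv2, json
from bench import r
def snap(name,fn):
    c=r.camera(name); cv2.imwrite('pics/%s.png'%fn,c['pixels'])
    np.savez('pics/%s.npz'%fn,K=c['camera_matrix'],k1=c['k1'],E=c['extrinsics'])
    return c
def load(fn):
    d=np.load('pics/%s.npz'%fn); return dict(K=d['K'],k1=float(d['k1']),E=d['E'])
def ray(c,u,v):
    K=c['K'];D=np.array([c['k1'],0,0,0,0.])
    p=cv2.undistortPoints(np.array([[[u,v]]],float),K,D)[0,0]
    d=c['E'][:3,:3]@np.array([p[0],-p[1],-1]); return c['E'][:3,3],d
def plane(c,u,v,z):
    o,d=ray(c,u,v); return o+d*(z-o[2])/d[2]
def proj(c,P):
    q=np.linalg.inv(c['E'])@np.append(P,1); x=q[0]/-q[2]; y=-q[1]/-q[2]; s=1+c['k1']*(x*x+y*y)
    K=c['K']; return np.array([K[0,0]*x*s+K[0,2],K[1,1]*y*s+K[1,2]])
def st():
    s=r.read_state(); return s
E
python3 - <<'E'
from h import *
for n in('scene','top'):
    c=snap(n,n+'0'); print(n,c['camera_matrix'],c['k1'],c['extrinsics'])
print(st())
E
```

```text
pics
scene [[603.79629177   0.         320.81131096]
 [  0.         603.79629177 236.45189125]
 [  0.           0.           1.        ]] -0.1091972160252042 [[-0.85511802  0.35626305 -0.37662954  0.17420263]
 [-0.51841274 -0.59408942  0.61506584  0.83080037]
 [-0.00462639  0.72120344  0.69270787  0.92666194]
 [ 0.          0.          0.          1.        ]]
top [[478.22944183   0.         323.17868348]
 [  0.         478.22944183 231.25250683]
 [  0.           0.           1.        ]] -0.13214720817124517 [[ 0.00623893  0.98016782 -0.198071    0.3909061 ]
 [-0.99996533  0.00502295 -0.00664097  0.13940738]
 [-0.00551436  0.19810556  0.98016518  1.13218219]
 [ 0.          0.          0.          1.        ]]
{'time': 0.1, 'joint_positions': array([-1.25860943,  0.33280146, -0.0646962 ,  1.46085047,  0.02161928,
        1.34989468, -0.08849331]), 'joint_vel': array([-0.00143052, -0.00287962, -0.00053031, -0.00217617,  0.00036457,
        0.0002771 , -0.0009415 ]), 'joint_torque': array([ 2.11150858e-03, -6.24543214e+01,  2.48244207e-02, -3.90716457e+01,
       -6.14827336e-02,  3.65323119e-02,  2.11083920e-05]), 'ee_pos': array([0.20525416, 0.58997354, 0.22184128]), 'eef_rot': array([ 1.66599750e-01,  9.86024405e-01, -6.25398397e-04, -6.68289958e-05]), 'ft_force': array([ 0.00948957, -0.42257878,  0.20231279]), 'torque': array([-0.03985945,  0.00863554, -0.05216816]), 'width': 0.08699152660858606}
```

View pics/scene0.png

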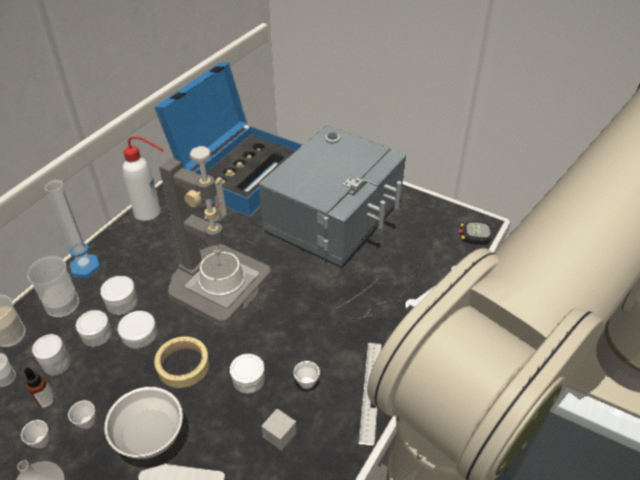

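View pics/top0.png

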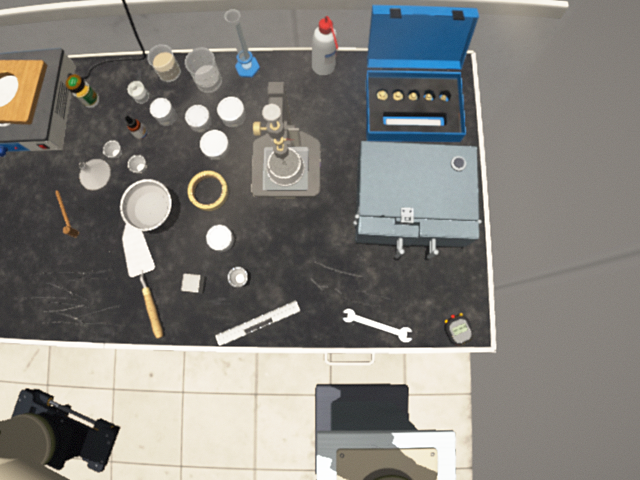

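The cabinet is at top-view pixels (358–480, 142–245), with its front facing the robot. The cube is at (192,283), the tin at (219,237) and the crucible at (238,277). I'll zoom in on the cabinet and the cube.

```bash
python3 - <<'E'
import cv2,numpy as np
t=cv2.imread('pics/top0.png');s=cv2.imread('pics/scene0.png')
cv2.imwrite('pics/z1.png',cv2.resize(t[130:265,345:495],None,fx=5.3,fy=4.4,interpolation=2)[:600,:800])
a=cv2.resize(t[215:305,170:260],(400,400),interpolation=2)
b=cv2.resize(s[115:265,255:415],(400,375),interpolation=2)
o=np.zeros((400,800,3),np.uint8);o[:,:400]=a;o[:375,400:]=b
cv2.imwrite('pics/z2.png',o)
E
```

```text
(no output)
```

View pics/z1.png

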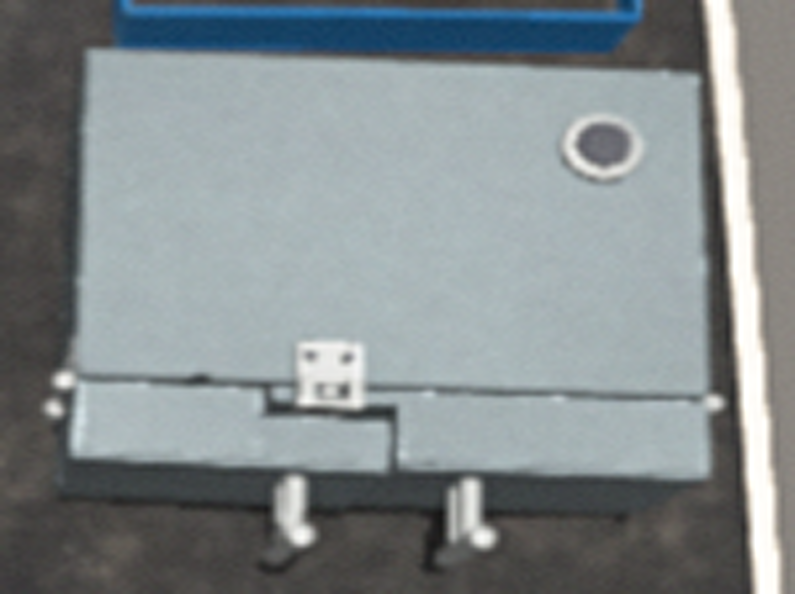

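View pics/z2.png

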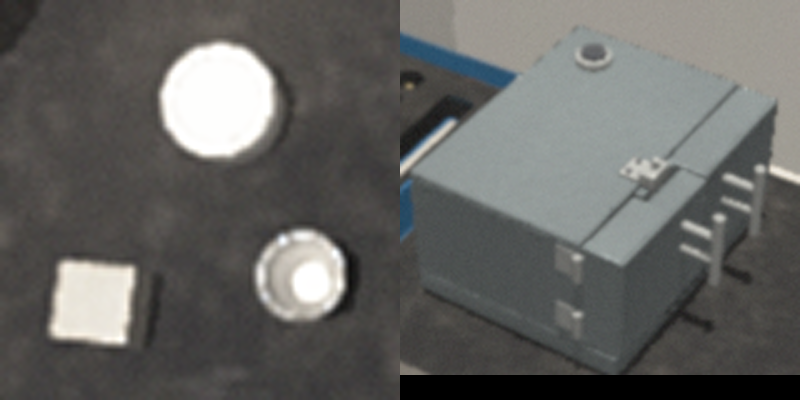

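```bash
python3 - <<'E'
from h import *
t=load('top0');s=load('scene0')
Z=lambda x,y:(345+(x)/5.3,130+y/4.4)
S=lambda x,y:(255+(x-400)*.4,115+y*.4)
def p(n,q,z,c=t): print(n,np.round(plane(c,*q,z),4))
p('BL',Z(88,48),.14);p('BR',Z(698,72),.14);p('FL',Z(78,378),.14);p('FR',Z(708,395),.14)
p('doorL',Z(70,458),.137);p('doorM',Z(390,472),.137);p('doorR',Z(710,475),.137)
p('barL',Z(302,535),.136);p('barR',Z(484,538),.136)
p('S barL',S(719,217),.136,s);p('S barR',S(760,169),.136,s)
p('S FL',S(582,247),.14,s);p('S FR',S(738,87),.14,s);p('S BL',S(412,178),.14,s);p('S BR',S(577,28),.14,s)
T=lambda x,y:(170+x*.225,215+y*.225)
for n,q in dict(c1=(60,262),c2=(135,264),c3=(127,345),c4=(50,338)).items(): p(n,T(*q),.04)
p('tin',T(220,100),.04);p('cruc',T(300,275),.037)
E
```

```text
BL [0.7958 0.0624 0.14  ]
BR [ 0.7866 -0.1956  0.14  ]
FL [0.6252 0.0685 0.14  ]
FR [ 0.6184 -0.1885  0.14  ]
doorL [0.5863 0.0718 0.137 ]
doorM [ 0.58   -0.0568  0.137 ]
doorR [ 0.5791 -0.188   0.137 ]
barL [ 0.5492 -0.0206  0.136 ]
barR [ 0.548 -0.094  0.136]
S barL [ 0.5496 -0.0213  0.136 ]
S barR [ 0.5482 -0.094   0.136 ]
S FL [0.6234 0.0705 0.14  ]
S FR [ 0.6138 -0.1842  0.14  ]
S BL [0.7876 0.069  0.14  ]
S BR [ 0.7844 -0.1912  0.14  ]
c1 [0.5088 0.4704 0.04  ]
c2 [0.5083 0.4304 0.04  ]
c3 [0.4661 0.4325 0.04  ]
c4 [0.4691 0.4735 0.04  ]
tin [0.5954 0.3895 0.04  ]
cruc [0.5038 0.3438 0.037 ]
```

Call:
step_arm --increments '[[[-0.033,-0.03,0],[0,0,-0.067]],[[-0.067,-0.06,0],[0,0,-0.134]],[[-0.101,-0.09,0],[0,0,-0.2]],[[-0.135,-0.119,0],[0,0,-0.27]],[[-0.168,-0.149,0],[0,0,-0.336]]]' --hand 0.2 --grip_force 20

```text
time: 0.6
ee_pos: [0.3156, 0.3922, 0.2218]
eef_rot: [-0.002, 1.0, -0.001, -0.0]
ft_force: [1.5, 0.3, -0.0]
width: 0.0549
```

Call:
step_arm --increments '[[[-0.023,-0.041,0],[0,0,0]],[[-0.047,-0.082,0],[0,0,0]],[[-0.07,-0.123,0],[0,0,0]],[[-0.094,-0.165,0],[0,0,0]],[[-0.117,-0.206,0],[0,0,0]]]'

```text
time: 1.1
ee_pos: [0.434, 0.1845, 0.222]
eef_rot: [-0.002, 1.0, -0.001, -0.0]
ft_force: [1.0, 1.0, -0.0]
width: 0.0353
```

```bash
python3 - <<'E'
from h import *
s=st();print(s['ee_pos'],s['eef_rot'],s['joint_positions'])
E
```

```text
[0.43397475 0.18452458 0.22196175] [-1.86868325e-03  9.99997982e-01 -6.81696261e-04 -2.82111527e-04] [-0.74917176 -0.01693995  0.24814275  1.8616532   0.00528331  1.29751233
  1.07203927]
```

Joints are fine. Next I move above the left bar, then down.

Call:
step_arm --increments '[[[-0.023,-0.041,0],[0,0,0]],[[-0.047,-0.082,0.01],[0,0,0]],[[-0.07,-0.123,0.02],[0,0,0]],[[-0.094,-0.165,0.04],[0,0,0]],[[-0.115,-0.2055,0.06],[0,0,0]]]'

```text
time: 1.6
ee_pos: [0.5496, -0.0205, 0.1626]
eef_rot: [-0.002, 1.0, -0.001, 0.0]
ft_force: [0.8, 1.1, -0.0]
width: 0.0347
```

```bash
python3 - <<'E'
from h import *
for n in('scene','top'): snap(n,n+'1')
s=st();print(s['ee_pos'],s['joint_positions'],s['width'])
a=cv2.imread('pics/scene1.png');b=cv2.imread('pics/top1.png')
cv2.imwrite('pics/z3.png',np.hstack([cv2.resize(a[115:265,330:480],(400,400)),cv2.resize(b[150:300,345:495],(400,400))]))
E
```

```text
[ 0.54845588 -0.02571986  0.16013244] [-0.46633579  0.2212203   0.48884338  1.7669584  -0.10559414  1.18478749
  1.61921201] 0.034917885909934866
```

View pics/z3.png

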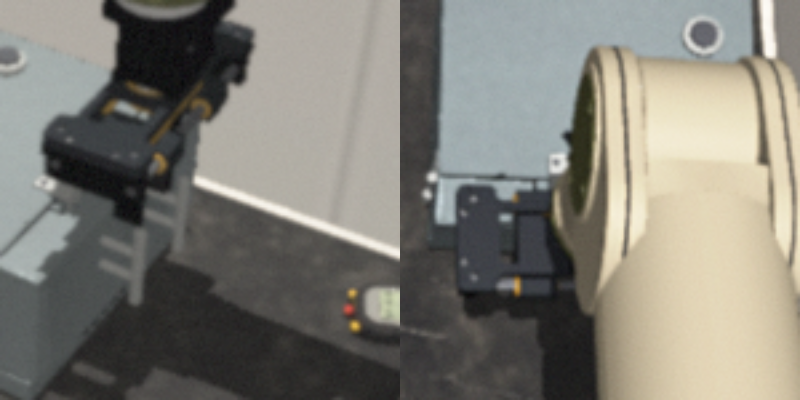

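Call:
step_arm --increments '[[[-0.001,0.0045,0.0],[0,0,0]],[[-0.001,0.0045,0.015],[0,0,0]],[[-0.001,0.0045,0.03],[0,0,0]],[[-0.001,0.0045,0.043],[0,0,0]],[[-0.001,0.0045,0.043],[0,0,0]]]'

```text
time: 2.2
ee_pos: [0.5481, -0.0203, 0.1156]
eef_rot: [0.001, 1.0, -0.003, -0.003]
ft_force: [-0.3, 0.1, 0.6]
width: 0.0348
```

Call:
step_arm --increments '[[[0,0,0],[0,0,0]],[[0,0,0],[0,0,0]],[[0,0,0],[0,0,0]],[[0,0,0],[0,0,0]]]' --hand 1

```text
time: 2.6
ee_pos: [0.5484, -0.0203, 0.1161]
eef_rot: [0.001, 1.0, -0.003, -0.003]
ft_force: [0.2, 1.4, 1.0]
width: 0.011
```

```bash
python3 - <<'E'
import numpy as np
for H,a0,sg in(((.6257,.070),229.4,-1),((.6173,-.190),None,1)):
    if a0 is None: continue
    for k in range(0,13):
        a=np.radians(a0+sg*8.5*k); print(k,np.round([H[0]+.1188*np.cos(a),H[1]+.1188*np.sin(a)],4))
E
```

```text
0 [ 0.5484 -0.0202]
1 [ 0.5359 -0.0078]
2 [0.5254 0.0063]
3 [0.5171 0.0219]
4 [0.5112 0.0385]
5 [0.5078 0.0557]
6 [0.5069 0.0733]
7 [0.5087 0.0908]
8 [0.5131 0.1079]
9 [0.5199 0.1241]
10 [0.5291 0.1392]
11 [0.5404 0.1527]
12 [0.5535 0.1644]
```

Call:
step_arm --increments '[[[0.0125,0.0125,-0.002],[0,0,0]],[[0.023,0.0265,-0.003],[0,0,0]],[[0.031,0.042,-0.003],[0,0,0]],[[0.037,0.059,-0.003],[0,0,0]],[[0.0405,0.076,-0.003],[0,0,0]]]'

```text
time: 3.1
ee_pos: [0.5055, 0.0548, 0.1171]
eef_rot: [0.002, 1.0, -0.004, -0.006]
ft_force: [-2.2, -3.6, -12.0]
width: 0.0092
```

Call:
step_arm --increments '[[[-0.001,0.018,0],[0,0,0]],[[-0.003,0.036,0],[0,0,0]],[[-0.0075,0.053,0],[0,0,0]],[[-0.0145,0.069,0],[0,0,0]],[[-0.0235,0.0845,0],[0,0,0]]]'

```text
time: 3.6
ee_pos: [0.529, 0.1396, 0.1167]
eef_rot: [0.002, 1.0, -0.004, -0.006]
ft_force: [-2.3, -3.0, 3.7]
width: 0.0091
```

Call:
step_arm --increments '[[[-0.0115,0.0135,0],[0,0,0]],[[-0.0245,0.025,0],[0,0,0]],[[-0.0245,0.025,0],[0,0,0]],[[-0.0245,0.025,0],[0,0,0]]]'

```text
time: 4.0
ee_pos: [0.5537, 0.1649, 0.1165]
eef_rot: [0.002, 1.0, -0.003, -0.006]
ft_force: [-1.2, 3.0, 2.3]
width: 0.0093
```

Call:
step_arm --increments '[[[0,0,0],[0,0,0]],[[0,0,0],[0,0,0]],[[0,0,-0.02],[0,0,0]],[[0,0,-0.05],[0,0,0]],[[0,0,-0.09],[0,0,0]]]' --hand 0.6

```text
time: 4.5
ee_pos: [0.5534, 0.1645, 0.206]
eef_rot: [0.002, 1.0, -0.004, -0.007]
ft_force: [1.7, 0.5, 0.1]
width: 0.0173
```

```bash
python3 - <<'E'
from h import *
for n in('scene','top'): snap(n,n+'2')
a=cv2.imread('pics/scene2.png');b=cv2.imread('pics/top2.png')
cv2.imwrite('pics/z4.png',np.hstack([cv2.resize(a[110:270,260:420],(400,400),interpolation=2),cv2.resize(b[130:290,330:490],(400,400),interpolation=2)]))
E
```

```text
(no output)
```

View pics/z4.png

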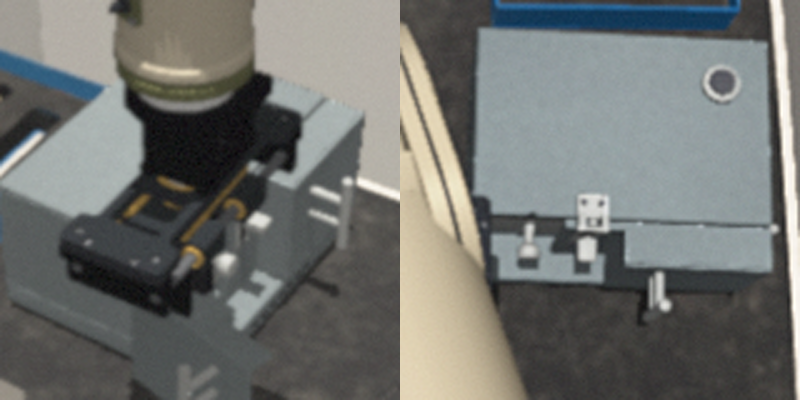

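```bash
python3 - <<'E'
from h import *
t=load('top2');b=cv2.imread('pics/top2.png')
Z=lambda x,y:(330+(x-400)*.4,130+y*.4)
for n,q,z in(('thick corner',(624,229),.137),('front',(586,263),.118),('back',(587,236),.118),('L',(577,250),.118),('R',(597,250),.118),('strike fr',(593,232),.151),('strike L',(579,200),.151),('strike R',(609,200),.151),('knobL',(528,250),.11),('doorR front',(700,270),.137)):
    print(n,np.round(plane(t,*Z(*q),z),4))
print('strike' )
cv2.imwrite('pics/z5.png',cv2.resize(b[200:260,370:450],(800,600),interpolation=2))
E
```

```text
thick corner [ 0.6142 -0.0602  0.137 ]
front [ 0.588  -0.0297  0.118 ]
back [ 0.612  -0.0313  0.118 ]
L [ 0.5995 -0.0222  0.118 ]
R [ 0.5996 -0.0397  0.118 ]
strike fr [ 0.6083 -0.0309  0.151 ]
strike L [ 0.636  -0.0198  0.151 ]
strike R [ 0.6361 -0.0454  0.151 ]
knobL [0.6009 0.0196 0.11  ]
doorR front [ 0.5787 -0.1246  0.137 ]
strike
```

View pics/z5.png

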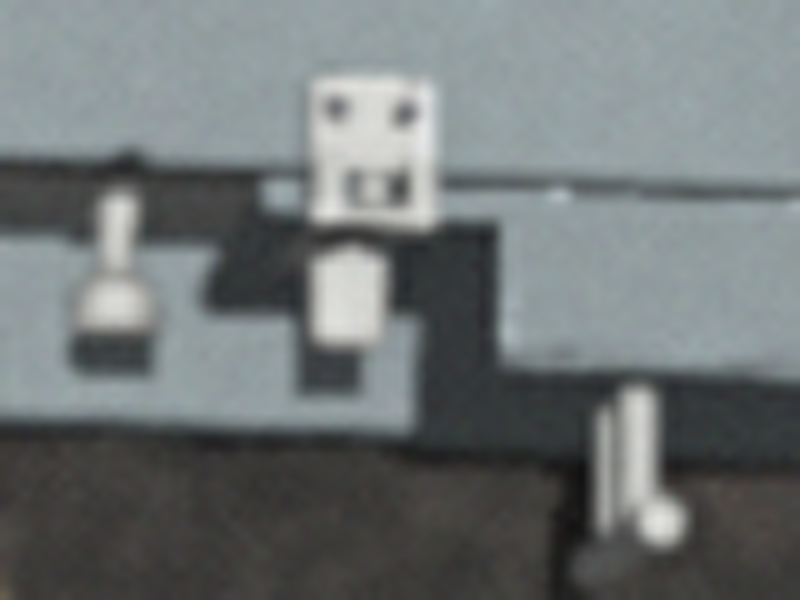

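Call:
step_arm --increments '[[[-0.008,-0.04,0],[0,0,0]],[[-0.016,-0.08,0],[0,0,0]],[[-0.024,-0.12,0.01],[0,0,0]],[[-0.032,-0.16,0.02],[0,0,0]],[[-0.0406,-0.1955,0.03],[0,0,0]]]' --hand 1

```text
time: 5.1
ee_pos: [0.5959, -0.0331, 0.1819]
eef_rot: [0.003, 1.0, -0.002, -0.002]
ft_force: [0.7, 0.3, 0.4]
width: 0.0007
```

Call:
step_arm --increments '[[[0,0,0],[0,0,0]],[[0,0,0],[0,0,0]]]'

```text
time: 5.3
ee_pos: [0.5952, -0.0346, 0.1813]
eef_rot: [0.005, 1.0, -0.002, -0.003]
ft_force: [0.1, 0.7, 0.1]
width: 0.0002
```

Call:
step_arm --increments '[[[0.0015,0.0035,0.0],[0,0,0]],[[0.0015,0.0035,0.02],[0,0,0]],[[0.0015,0.0035,0.04],[0,0,0]],[[0.0015,0.0035,0.055],[0,0,0]],[[0.0015,0.0035,0.055],[0,0,0]]]'

```text
time: 5.8
ee_pos: [0.5921, -0.0298, 0.1244]
eef_rot: [0.004, 1.0, -0.002, -0.005]
ft_force: [-0.3, 0.6, -0.0]
width: 0.0003
```

Call:
step_arm --increments '[[[-0.001,-0.001,0.006],[0,0,0]],[[-0.001,-0.001,0.012],[0,0,0]],[[-0.001,-0.001,0.017],[0,0,0]],[[-0.001,-0.001,0.022],[0,0,0]],[[-0.001,-0.001,0.022],[0,0,0]]]'

```text
time: 6.3
ee_pos: [0.5939, -0.0302, 0.1041]
eef_rot: [0.004, 1.0, -0.001, -0.003]
ft_force: [-2.4, 4.2, 13.0]
width: 0.0004
```

Call:
step_arm --increments '[[[0,0,0.005],[0,0,0]],[[0,0,0.005],[0,0,0]],[[0,0,0.005],[0,0,0]]]'

```text
time: 6.6
ee_pos: [0.5945, -0.0299, 0.1032]
eef_rot: [0.004, 1.0, -0.0, -0.003]
ft_force: [-16.7, 3.2, 40.4]
width: 0.0004
```

Call:
step_arm --increments '[[[0,0,-0.02],[0,0,0]],[[0,0,-0.05],[0,0,0]],[[0,0,-0.08],[0,0,0]]]'

```text
time: 6.9
ee_pos: [0.5944, -0.0303, 0.1838]
eef_rot: [0.004, 1.0, -0.0, -0.003]
ft_force: [0.8, -0.5, 0.9]
width: 0.0006
```

Call:
step_arm --increments '[[[0.02,-0.032,0],[0,0,0]],[[0.0464,-0.0637,0],[0,0,0]],[[0.0464,-0.0637,0.02],[0,0,0]],[[0.0464,-0.0637,0.02],[0,0,0]],[[0.0464,-0.0637,0.02],[0,0,0]]]' --hand 0.2

```text
time: 7.4
ee_pos: [0.5474, -0.093, 0.164]
eef_rot: [0.004, 1.0, -0.0, -0.004]
ft_force: [0.7, -0.1, 0.2]
width: 0.0303
```

Call:
step_arm --increments '[[[-0.001,-0.001,0.015],[0,0,0]],[[-0.001,-0.001,0.03],[0,0,0]],[[-0.001,-0.001,0.045],[0,0,0]],[[-0.001,-0.001,0.046],[0,0,0]]]'

```text
time: 7.8
ee_pos: [0.5465, -0.0937, 0.1151]
eef_rot: [0.003, 1.0, -0.0, -0.006]
ft_force: [0.1, -0.5, -0.7]
width: 0.0348
```

Call:
step_arm --increments '[[[0,0,0],[0,0,0]],[[0,0,0],[0,0,0]],[[0,0,0],[0,0,0]],[[0,0,0],[0,0,0]]]' --hand 1

```text
time: 8.2
ee_pos: [0.5469, -0.0937, 0.1156]
eef_rot: [0.003, 1.0, -0.0, -0.005]
ft_force: [0.3, 3.0, 0.7]
width: 0.0109
```

```bash
python3 - <<'E'
import numpy as np
H=(.6173,-.190)
for k in range(0,13):
        a=np.radians(125.8+8.5*k); print(k,np.round([H[0]+.1186*np.cos(a),H[1]+.1186*np.sin(a)],4))
from h import *
print(st()['joint_positions'])
E
```

```text
0 [ 0.5479 -0.0938]
1 [ 0.5345 -0.1051]
2 [ 0.5228 -0.1183]
3 [ 0.5133 -0.133 ]
4 [ 0.506 -0.149]
5 [ 0.5012 -0.1659]
6 [ 0.4989 -0.1834]
7 [ 0.4992 -0.201 ]
8 [ 0.5021 -0.2183]
9 [ 0.5076 -0.235 ]
10 [ 0.5154 -0.2507]
11 [ 0.5255 -0.2651]
12 [ 0.5376 -0.2779]
[-0.35199151  0.29087704  0.51420792  1.79529042 -0.1560116   1.10659621
  1.77974875]
```

Call:
step_arm --increments '[[[0.0125,-0.0115,-0.002],[0,0,0]],[[0.0245,-0.0245,-0.003],[0,0,0]],[[0.034,-0.0395,-0.003],[0,0,0]],[[0.0415,-0.0555,-0.003],[0,0,0]],[[0.046,-0.0725,-0.003],[0,0,0]]]'

```text
time: 8.7
ee_pos: [0.4979, -0.1656, 0.1177]
eef_rot: [0.003, 1.0, 0.001, -0.007]
ft_force: [3.3, 1.5, -20.3]
width: 0.0091
```

```bash
python3 - <<'E'
from h import *
print(st()['joint_positions'],st()['ee_pos'])
E
```

```text
[-0.26661676  0.22592353  0.56499655  1.86848439 -0.13187641  1.09920084
  1.91300475] [ 0.49789492 -0.16564226  0.11767022]
```

Call:
step_arm --increments '[[[-0.001,-0.0175,0.001],[0,0,0]],[[-0.001,-0.035,0.001],[0,0,0]],[[-0.004,-0.0525,0.001],[0,0,0]],[[-0.0095,-0.069,0.001],[0,0,0]],[[-0.017,-0.085,0.001],[0,0,0]]]'

```text
time: 9.2
ee_pos: [0.5142, -0.2519, 0.1176]
eef_rot: [0.003, 1.0, 0.001, -0.007]
ft_force: [-0.2, 3.4, 2.7]
width: 0.0094
```

```bash
python3 - <<'E'
from h import *
print(st()['joint_positions'],st()['ee_pos'])
E
```

```text
[-0.12017775  0.34384951  0.59791294  1.74754358 -0.20742003  1.12792956
  2.10633542] [ 0.51422139 -0.25186201  0.11763266]
```

Call:
step_arm --increments '[[[-0.01,-0.0135,0],[0,0,0]],[[-0.022,-0.026,0],[0,0,0]],[[-0.022,-0.026,0],[0,0,0]],[[-0.022,-0.026,0],[0,0,0]]]'

```text
time: 9.6
ee_pos: [0.5358, -0.2788, 0.1178]
eef_rot: [0.004, 1.0, 0.001, -0.006]
ft_force: [0.3, -0.7, -2.6]
width: 0.0094
```

Call:
step_arm --increments '[[[0,0,0],[0,0,0]],[[0,0,0],[0,0,0]],[[0,0,-0.02],[0,0,0]],[[0,0,-0.05],[0,0,0]],[[0,0,-0.09],[0,0,0]]]' --hand 0.6

```text
time: 10.1
ee_pos: [0.536, -0.2784, 0.2081]
eef_rot: [0.004, 1.0, 0.001, -0.007]
ft_force: [0.1, 0.5, 0.7]
width: 0.0171
```

```bash
python3 - <<'E'
from h import *
for n in('scene','top'): snap(n,n+'3')
a=cv2.imread('pics/scene3.png');b=cv2.imread('pics/top3.png')
cv2.imwrite('pics/z6.png',np.hstack([cv2.resize(a[110:270,260:420],(400,400),interpolation=2),cv2.resize(b[130:290,330:490],(400,400),interpolation=2)]))
print(st()['joint_positions'],st()['ee_pos'])
E
```

```text
[-0.0907802   0.33483611  0.62488769  1.54969229 -0.19617793  1.32497286
  2.11915613] [ 0.53886397 -0.28030264  0.21372766]
```

View pics/z6.png

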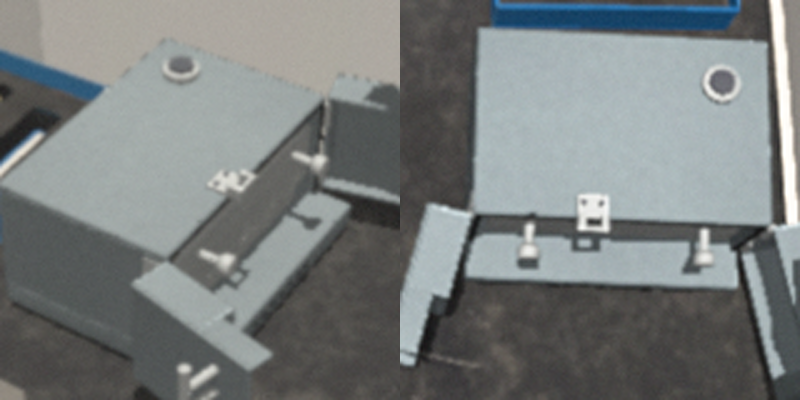

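Call:
step_arm --increments '[[[-0.014,0.036,0],[0,0,0]],[[-0.028,0.072,0],[0,0,0]],[[-0.042,0.108,0.01],[0,0,0]],[[-0.056,0.143,0.03],[0,0,0]],[[-0.056,0.143,0.05],[0,0,0]]]' --hand 0

```text
time: 10.7
ee_pos: [0.598, -0.1306, 0.1627]
eef_rot: [-0.0, 1.0, 0.001, -0.001]
ft_force: [-0.0, -0.0, -0.4]
width: 0.0421
```

Call:
step_arm --increments '[[[0,0,0],[0,0,0]],[[0,0,0],[0,0,0]]]'

```text
time: 10.9
ee_pos: [0.598, -0.1301, 0.1632]
eef_rot: [-0.001, 1.0, 0.001, -0.001]
ft_force: [0.2, 0.4, 0.1]
width: 0.0434
```

Call:
step_arm --increments '[[[0.002,-0.007,0],[0,0,0]],[[0.002,-0.007,0.02],[0,0,0]],[[0.002,-0.007,0.04],[0,0,0]],[[0.002,-0.007,0.06],[0,0,0]],[[0.002,-0.007,0.073],[0,0,0]]]'

```text
time: 11.4
ee_pos: [0.5955, -0.1386, 0.0901]
eef_rot: [0.0, 1.0, 0.001, -0.001]
ft_force: [-0.1, 0.7, -0.5]
width: 0.043
```

Call:
step_arm --increments '[[[0,0,0],[0,0,0]],[[0,0,0],[0,0,0]],[[0,0,0],[0,0,0]],[[0,0,0],[0,0,0]],[[0,0,0],[0,0,0]]]' --hand 1

```text
time: 11.9
ee_pos: [0.5962, -0.1368, 0.0912]
eef_rot: [-0.0, 1.0, 0.002, -0.001]
ft_force: [-1.0, 4.9, 4.7]
width: 0.0178
```

Call:
step_arm --increments '[[[0.01,0.0003,0],[0,0,0]],[[0.023,0.0007,0],[0,0,0]],[[0.037,0.001,0],[0,0,0]],[[0.051,0.0015,0],[0,0,0]],[[0.065,0.002,0],[0,0,0]]]'

```text
time: 12.4
ee_pos: [0.5304, -0.1344, 0.0913]
eef_rot: [-0.001, 1.0, 0.002, -0.0]
ft_force: [2.3, 1.4, -3.3]
width: 0.0178
```

Call:
step_arm --increments '[[[0.014,0.0004,0],[0,0,0]],[[0.028,0.0008,0],[0,0,0]],[[0.042,0.0012,0],[0,0,0]],[[0.054,0.0016,0],[0,0,0]],[[0.06,0.002,0],[0,0,0]]]'

```text
time: 12.9
ee_pos: [0.4708, -0.1321, 0.0917]
eef_rot: [-0.001, 1.0, 0.002, 0.001]
ft_force: [21.1, 0.5, -21.9]
width: 0.0177
```

Call:
step_arm --increments '[[[0,0,0],[0,0,0]],[[0,0,0],[0,0,0]],[[0,0,-0.03],[0,0,0]],[[0,0,-0.07],[0,0,0]],[[0,0,-0.11],[0,0,0]]]' --hand 0.2

```text
time: 13.4
ee_pos: [0.4699, -0.1332, 0.2031]
eef_rot: [-0.0, 1.0, 0.002, 0.001]
ft_force: [0.8, -1.1, -0.3]
width: 0.0341
```

Call:
step_arm --increments '[[[-0.002,0.045,-0.01],[0,0,0]],[[-0.004,0.09,-0.02],[0,0,0]],[[-0.006,0.135,-0.02],[0,0,0]],[[-0.008,0.18,-0.02],[0,0,0]],[[-0.01,0.225,-0.02],[0,0,0]]]' --hand -1

```text
time: 13.9
ee_pos: [0.4797, 0.0931, 0.2245]
eef_rot: [-0.0, 1.0, 0.002, 0.001]
ft_force: [2.0, -0.9, -1.7]
width: 0.0671
```

Call:
step_arm --increments '[[[-0.002,0.045,0],[0,0,0]],[[-0.004,0.09,0],[0,0,0]],[[-0.006,0.135,0],[0,0,0]],[[-0.008,0.18,0],[0,0,0]],[[-0.01,0.225,0],[0,0,0]]]'

```text
time: 14.4
ee_pos: [0.4898, 0.3195, 0.2257]
eef_rot: [0.0, 1.0, 0.002, 0.001]
ft_force: [0.0, -0.2, -0.1]
width: 0.0866
```

```bash
python3 - <<'E'
from h import *
for n in('scene','top'): snap(n,n+'4')
a=cv2.imread('pics/scene4.png');b=cv2.imread('pics/top4.png')
cv2.imwrite('pics/z7.png',np.hstack([cv2.resize(a[110:310,260:460],(400,400),interpolation=2),cv2.resize(b[130:330,310:510],(400,400),interpolation=2)]))
print(st()['joint_positions'],st()['ee_pos'],st()['width'])
E
```

```text
[-0.80595693  0.23879736  0.16990084  1.5797978  -0.04511726  1.3229708
  0.94889227] [0.4876288  0.32458896 0.22461475] 0.08711344961267552
```

View pics/z7.png

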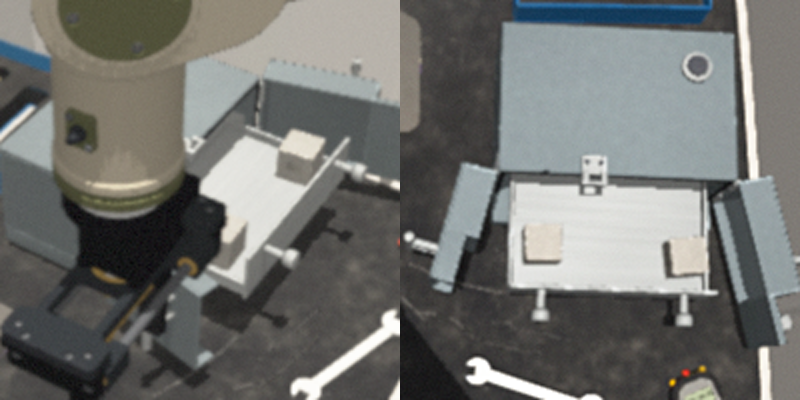

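View pics/top4.png

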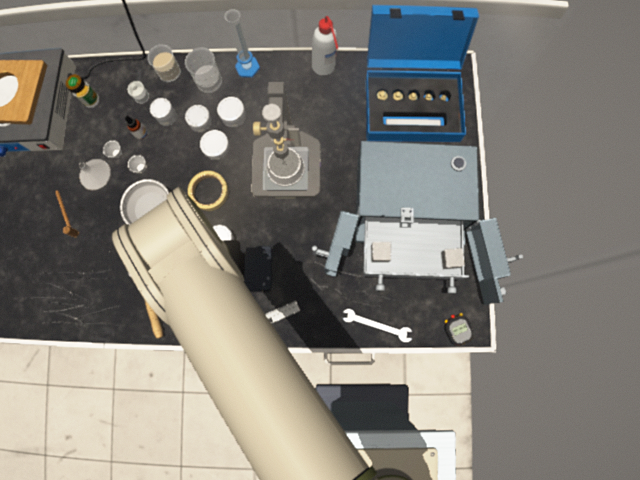

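```bash
python3 - <<'E'
from h import *
t=load('top4')
Z=lambda x,y:(310+(x-400)*.5,130+y*.5)
def C(P,yaw=-.032,o=np.array([.6215,-.060])):
    R=np.array([[np.cos(yaw),-np.sin(yaw)],[np.sin(yaw),np.cos(yaw)]]); return R.T@(P[:2]-o)
for n,q,z in(('cubeL-l',(525,240),.108),('cubeL-r',(563,240),.108),('cubeL-b',(543,222),.108),('cubeL-f',(543,253),.108),('cubeR-l',(667,252),.108),('cubeR-r',(706,252),.108),('cubeR-b',(686,236),.108),('cubeR-f',(688,266),.108),('panel top L',(512,288),.116),('panel top R',(716,293),.116),('rimL',(511,230),.08),('rimR',(709,240),.08),('knobL',(541,314),.104),('knobR',(684,319),.104)):
    P=plane(t,*Z(*q),z);print(n,np.round(P,4),np.round(C(P),4))
E
```

```text
cubeL-l [0.5569 0.0391 0.108 ] [-0.0677  0.0969]
cubeL-r [ 0.5571 -0.0023  0.108 ] [-0.0662  0.0556]
cubeL-b [0.5769 0.0191 0.108 ] [-0.0472  0.0777]
cubeL-f [0.5427 0.0197 0.108 ] [-0.0813  0.0771]
cubeR-l [ 0.5442 -0.1161  0.108 ] [-0.0754 -0.0586]
cubeR-r [ 0.5443 -0.1594  0.108 ] [-0.074  -0.1019]
cubeR-b [ 0.5619 -0.138   0.108 ] [-0.057  -0.0798]
cubeR-f [ 0.5289 -0.1387  0.108 ] [-0.0901 -0.0816]
panel top L [0.5037 0.0544 0.116 ] [-0.1214  0.1106]
panel top R [ 0.4985 -0.1661  0.116 ] [-0.1196 -0.1099]
rimL [0.5727 0.0518 0.08  ] [-0.0524  0.1102]
rimR [ 0.5621 -0.1717  0.08  ] [-0.0558 -0.1136]
knobL [0.4771 0.0224 0.104 ] [-0.147   0.0777]
knobR [ 0.4716 -0.133   0.104 ] [-0.1475 -0.0778]
```

```bash
python3 - <<'E'
from h import *
b=cv2.imread('pics/scene0.png')
cv2.imwrite('pics/z8.png',cv2.resize(b[400:460,245:315],(700,600),interpolation=2))
E
```

```text
(no output)
```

View pics/z8.png

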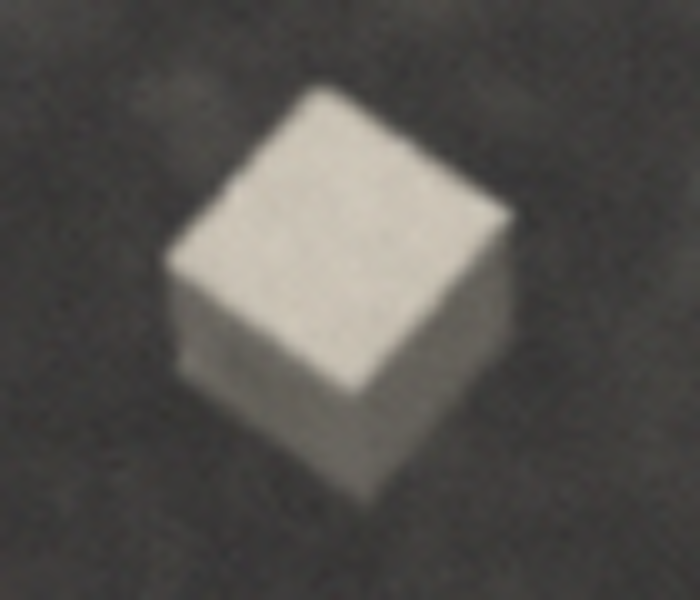

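```bash
python3 - <<'E'
from h import *
s=load('scene0')
P=np.array([plane(s,245+x/10,400+y/10,.04) for x,y in((323,82),(513,215),(352,392),(168,260))])
print(np.round(P,4),P.mean(0))
for i in range(4):
    d=P[(i+1)%4]-P[i];print(np.linalg.norm(d),np.degrees(np.arctan2(d[1],d[0])))
E
```

```text
[[0.5059 0.4299 0.04  ]
 [0.4659 0.4341 0.04  ]
 [0.4708 0.4738 0.04  ]
 [0.5091 0.47   0.04  ]] [0.48793327 0.4519433  0.04      ]
0.040226219712626354 173.92994668982877
0.039961724482125066 83.01491467439519
0.038493529865588995 -5.73535402180585
0.04019641318722499 -94.50880681624214
```

Call:
step_arm --increments '[[[0,0.042,0],[0,0,0.03]],[[0,0.084,0],[0,0,0.06]],[[0,0.127,0.03],[0,0,0.096]],[[0,0.127,0.07],[0,0,0.096]],[[0,0.127,0.11],[0,0,0.096]]]'

```text
time: 15.0
ee_pos: [0.4864, 0.4533, 0.1136]
eef_rot: [0.043, 0.999, 0.002, 0.0]
ft_force: [0.8, -1.0, -0.7]
width: 0.0871
```

Call:
step_arm --increments '[[[0,0,0],[0,0,0]],[[0,0,0],[0,0,0]]]'

```text
time: 15.2
ee_pos: [0.4867, 0.4529, 0.1141]
eef_rot: [0.043, 0.999, 0.002, 0.0]
ft_force: [-0.2, 0.4, 1.2]
width: 0.087
```

Call:
step_arm --increments '[[[-0.001,-0.001,0.03],[0,0,0]],[[-0.001,-0.001,0.06],[0,0,0]],[[-0.001,-0.001,0.085],[0,0,0]],[[-0.001,-0.001,0.1],[0,0,0]],[[-0.001,-0.001,0.106],[0,0,0]]]'

```text
time: 15.7
ee_pos: [0.4883, 0.4524, 0.0089]
eef_rot: [0.043, 0.999, 0.002, 0.001]
ft_force: [1.6, 1.0, 0.4]
width: 0.0869
```

Call:
step_arm --increments '[[[0,0,0],[0,0,0]],[[0,0,0],[0,0,0]],[[0,0,0],[0,0,0]],[[0,0,0],[0,0,0]],[[0,0,0],[0,0,0]]]' --hand 1

```text
time: 16.2
ee_pos: [0.4885, 0.4526, 0.0095]
eef_rot: [0.043, 0.999, 0.003, 0.001]
ft_force: [0.6, -0.0, -0.2]
width: 0.0549
```

Call:
step_arm --increments '[[[0,0,0],[0,0,0]],[[0,0,0],[0,0,0]],[[0,0,0],[0,0,0]],[[0,0,0],[0,0,0]]]'

```text
time: 16.6
ee_pos: [0.4886, 0.4527, 0.0096]
eef_rot: [0.043, 0.999, 0.003, 0.001]
ft_force: [-0.6, -0.2, 1.6]
width: 0.0399
```

Call:
step_arm --increments '[[[0,0,-0.03],[0,0,-0.02]],[[0,0,-0.07],[0,0,-0.04]],[[0,0,-0.11],[0,0,-0.055]],[[0,0,-0.15],[0,0,-0.055]],[[0,0,-0.19],[0,0,-0.055]]]'

```text
time: 17.1
ee_pos: [0.4879, 0.4514, 0.2009]
eef_rot: [0.016, 1.0, 0.002, 0.001]
ft_force: [0.2, 0.5, -1.4]
width: 0.0402
```

Call:
step_arm --increments '[[[-0.007,-0.042,0],[0,0,0]],[[-0.014,-0.084,0],[0,0,0]],[[-0.021,-0.127,0],[0,0,0]],[[-0.028,-0.169,0],[0,0,0]],[[-0.035,-0.211,0],[0,0,0]]]'

```text
time: 17.6
ee_pos: [0.5159, 0.2374, 0.1997]
eef_rot: [0.016, 1.0, 0.002, 0.001]
ft_force: [0.4, -0.0, -0.8]
width: 0.0401
```

Call:
step_arm --increments '[[[-0.007,-0.042,0],[0,0,0]],[[-0.014,-0.084,0],[0,0,0]],[[-0.021,-0.127,0],[0,0,0]],[[-0.028,-0.169,0],[0,0,0]],[[-0.035,-0.211,0],[0,0,0]]]'

```text
time: 18.1
ee_pos: [0.5439, 0.0236, 0.1986]
eef_rot: [0.016, 1.0, 0.002, 0.0]
ft_force: [0.5, 0.1, -1.7]
width: 0.0397
```

Call:
step_arm --increments '[[[-0.006,-0.04,0],[0,0,0]],[[-0.013,-0.077,0],[0,0,0]],[[-0.013,-0.0805,0],[0,0,0]],[[-0.013,-0.0805,0],[0,0,0]],[[-0.013,-0.0805,0],[0,0,0]]]'

```text
time: 18.6
ee_pos: [0.5542, -0.0559, 0.198]
eef_rot: [0.015, 1.0, 0.003, 0.0]
ft_force: [0.3, 0.6, -1.7]
width: 0.04
```

```bash
python3 - <<'E'
from h import *
for n in('scene','top'): snap(n,n+'5')
a=cv2.imread('pics/scene5.png');b=cv2.imread('pics/top5.png')
cv2.imwrite('pics/z9.png',np.hstack([cv2.resize(a[110:310,260:460],(400,400),interpolation=2),cv2.resize(b[130:330,310:510],(400,400),interpolation=2)]))
print(st()['joint_positions'],st()['ee_pos'],st()['width'],st()['eef_rot'])
E
```

```text
[-0.3450984   0.19972408  0.41924241  1.69971975 -0.09043307  1.26001429
  1.63562401] [ 0.55428144 -0.05550428  0.19809242] 0.04025554373904402 [1.48020891e-02 9.99887004e-01 2.61056209e-03 2.47893072e-04]
```

View pics/z9.png

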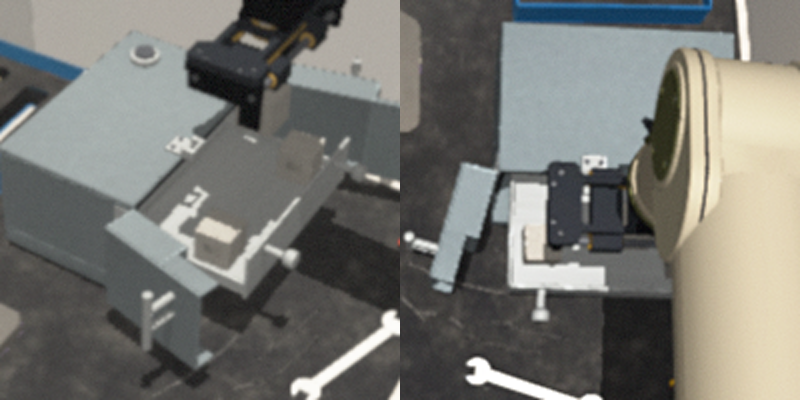

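Call:
step_arm --increments '[[[0,-0.002,0.03],[0,0,0]],[[0,-0.002,0.06],[0,0,0]],[[0,-0.002,0.085],[0,0,0]],[[0,-0.002,0.103],[0,0,0]],[[0,-0.002,0.113],[0,0,0]]]'

```text
time: 19.2
ee_pos: [0.5535, -0.0556, 0.0834]
eef_rot: [0.014, 1.0, 0.003, -0.001]
ft_force: [-0.1, -0.0, -1.8]
width: 0.04
```

Call:
step_arm --increments '[[[0,0,0.003],[0,0,0]],[[0,0,0.006],[0,0,0]],[[0,0,0.006],[0,0,0]],[[0,0,0.007],[0,0,0]],[[0,0,0.007],[0,0,0]]]'

```text
time: 19.7
ee_pos: [0.5542, -0.0555, 0.0775]
eef_rot: [0.014, 1.0, 0.003, 0.0]
ft_force: [-0.3, 1.0, 4.1]
width: 0.0399
```

Call:
step_arm --increments '[[[0,0,0],[0,0,0]],[[0,0,0],[0,0,0]],[[0,0,0],[0,0,0]],[[0,0,0],[0,0,0]]]' --hand 0.4

```text
time: 20.1
ee_pos: [0.5543, -0.0555, 0.0776]
eef_rot: [0.014, 1.0, 0.003, 0.0]
ft_force: [-0.6, 0.5, -0.5]
width: 0.0402
```

Call:
step_arm --increments '[[[0,0,-0.01],[0,0,0]],[[0,0,-0.03],[0,0,0]],[[0,0,-0.06],[0,0,0]],[[0,0,-0.1],[0,0,0]],[[0,0,-0.14],[0,0,0]]]'

```text
time: 20.6
ee_pos: [0.5537, -0.0565, 0.2195]
eef_rot: [0.014, 1.0, 0.003, -0.0]
ft_force: [1.0, -0.2, -1.7]
width: 0.0402
```

Call:
step_arm --increments '[[[0.01,0.045,0],[0,0,0]],[[0.02,0.09,0],[0,0,0]],[[0.03,0.135,0],[0,0,0]],[[0.04,0.18,0],[0,0,0]],[[0.05,0.225,0],[0,0,0]]]'

```text
time: 21.1
ee_pos: [0.5094, 0.1713, 0.2216]
eef_rot: [0.014, 1.0, 0.003, 0.0]
ft_force: [0.3, -0.5, -1.4]
width: 0.0401
```

Call:
step_arm --increments '[[[0.01,0.04,0],[0,0,0]],[[0.02,0.08,0],[0,0,0]],[[0.02,0.08,0],[0,0,0]]]'

```text
time: 21.4
ee_pos: [0.489, 0.2584, 0.2224]
eef_rot: [0.01, 1.0, 0.004, -0.0]
ft_force: [-0.8, 0.1, -1.1]
width: 0.0399
```

```bash
python3 - <<'E'
from h import *
for n in('scene','top'): snap(n,n+'6')
a=cv2.imread('pics/scene6.png');b=cv2.imread('pics/top6.png')
cv2.imwrite('pics/z10.png',np.hstack([cv2.resize(a[110:310,260:460],(400,400),interpolation=2),cv2.resize(b[130:330,310:510],(400,400),interpolation=2)]))
print(st()['ee_pos'],st()['width'],st()['ft_force'])
E
```

```text
[0.49142918 0.2523798  0.22237514] 0.04016795029447217 [ 0.05232113 -1.16510822 -1.42230572]
```

View pics/z10.png

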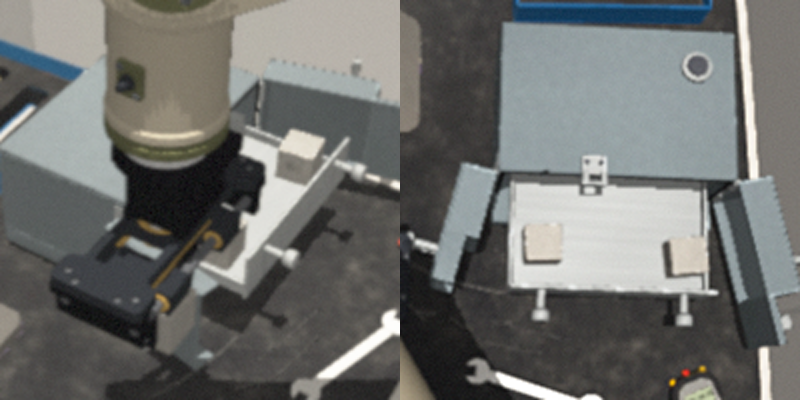

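View pics/top6.png

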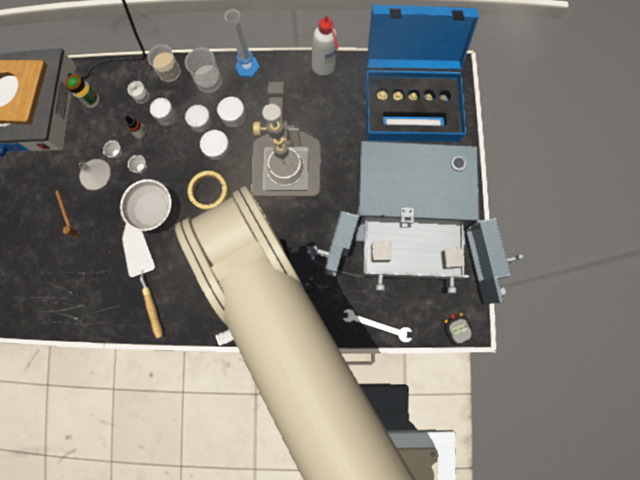

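The cube is still in the fingers: width stayed at 40.2 mm because hand 0.4 only commands 26 mm. I'll go back and release it with a larger opening of about 52 mm (hand -0.2).

Call:
step_arm --increments '[[[-0.009,-0.042,0],[0,0,0]],[[-0.018,-0.084,0],[0,0,0]],[[-0.028,-0.126,0],[0,0,0]],[[-0.037,-0.168,0],[0,0,0]],[[-0.046,-0.21,0],[0,0,0]]]'

```text
time: 22.0
ee_pos: [0.5318, 0.0374, 0.2218]
eef_rot: [0.015, 1.0, 0.003, 0.001]
ft_force: [0.6, 0.9, -2.2]
width: 0.0405
```

Call:
step_arm --increments '[[[-0.009,-0.04,0],[0,0,0]],[[-0.018,-0.08,0],[0,0,0]],[[-0.022,-0.097,0],[0,0,0]],[[-0.022,-0.097,0],[0,0,0]],[[-0.022,-0.097,0],[0,0,0]]]'

```text
time: 22.5
ee_pos: [0.5506, -0.0612, 0.2216]
eef_rot: [0.016, 1.0, 0.003, 0.001]
ft_force: [-0.4, 1.0, -1.2]
width: 0.0404
```

Target is (0.5545, -0.057) and z 0.078.

Call:
step_arm --increments '[[[-0.004,0.004,0.03],[0,0,0]],[[-0.004,0.004,0.065],[0,0,0]],[[-0.004,0.004,0.1],[0,0,0]],[[-0.004,0.004,0.125],[0,0,0]],[[-0.004,0.004,0.137],[0,0,0]]]'

```text
time: 23.0
ee_pos: [0.5535, -0.0554, 0.0824]
eef_rot: [0.015, 1.0, 0.003, -0.001]
ft_force: [-0.1, 1.1, -1.6]
width: 0.0408
```

Call:
step_arm --increments '[[[0,0,0.003],[0,0,0]],[[0,0,0.006],[0,0,0]],[[0,0,0.006],[0,0,0]],[[0,0,0.007],[0,0,0]],[[0,0,0.007],[0,0,0]]]'

```text
time: 23.5
ee_pos: [0.555, -0.0552, 0.0775]
eef_rot: [0.015, 1.0, 0.003, 0.001]
ft_force: [0.2, 0.6, 7.2]
width: 0.0401
```

Call:
step_arm --increments '[[[0,0,0],[0,0,0]],[[0,0,0],[0,0,0]],[[0,0,0],[0,0,0]],[[0,0,0],[0,0,0]]]' --hand -0.2

```text
time: 23.9
ee_pos: [0.5549, -0.0551, 0.0775]
eef_rot: [0.015, 1.0, 0.003, 0.001]
ft_force: [-0.1, 0.3, -0.0]
width: 0.0515
```

Call:
step_arm --increments '[[[0,0,-0.01],[0,0,0]],[[0,0,-0.03],[0,0,0]],[[0,0,-0.06],[0,0,0]],[[0,0,-0.1],[0,0,0]],[[0,0,-0.14],[0,0,0]]]'

```text
time: 24.4
ee_pos: [0.5543, -0.0563, 0.2195]
eef_rot: [0.015, 1.0, 0.003, 0.001]
ft_force: [0.4, -0.6, -0.9]
width: 0.0521
```

Call:
step_arm --increments '[[[0.01,0.045,0],[0,0,0]],[[0.02,0.09,0],[0,0,0]],[[0.03,0.135,-0.02],[0,0,0]],[[0.04,0.18,-0.04],[0,0,0]],[[0.05,0.225,-0.06],[0,0,0]]]'

```text
time: 24.9
ee_pos: [0.5104, 0.1706, 0.2822]
eef_rot: [0.015, 1.0, 0.003, 0.001]
ft_force: [1.3, 0.8, -0.4]
width: 0.0523
```

Call:
step_arm --increments '[[[0.01,0.045,0],[0,0,0]],[[0.02,0.09,0],[0,0,0]],[[0.03,0.135,0],[0,0,0]],[[0.03,0.16,0],[0,0,0]],[[0.03,0.16,0],[0,0,0]]]'

```text
time: 25.4
ee_pos: [0.4836, 0.3355, 0.2831]
eef_rot: [0.013, 1.0, 0.003, 0.001]
ft_force: [0.2, 0.4, -0.0]
width: 0.0524
```

```bash
python3 - <<'E'
from h import *
for n in('scene','top'): snap(n,n+'7')
a=cv2.imread('pics/scene7.png');b=cv2.imread('pics/top7.png')
cv2.imwrite('pics/z11.png',np.hstack([cv2.resize(a[110:310,260:460],(400,400),interpolation=2),cv2.resize(b[130:330,310:510],(400,400),interpolation=2)]))
print(st()['ee_pos'],st()['width'],st()['ft_force'])
E
```

```text
[0.48544687 0.33110788 0.28338979] 0.052580888834326024 [ 0.4532497  -0.66063824 -0.06973569]
```

View pics/z11.png

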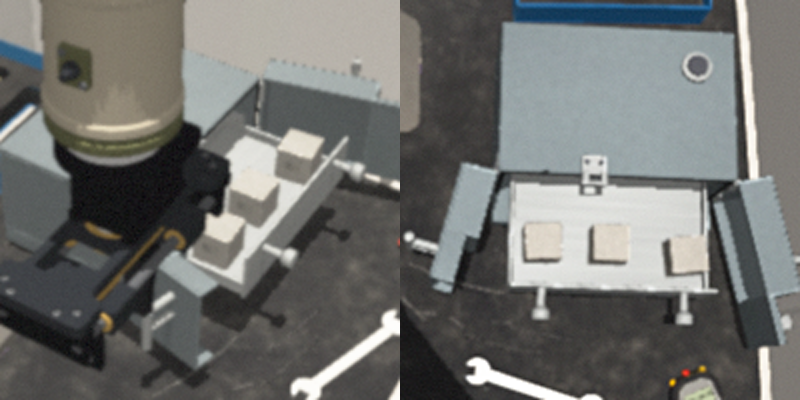

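View pics/top7.png

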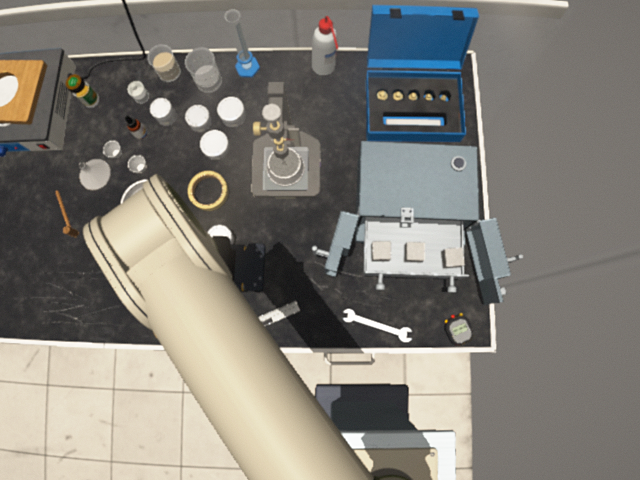

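```bash
python3 - <<'E'
from h import *
t=load('top7')
Z=lambda x,y:(310+(x-400)*.5,130+y*.5)
def C(P,yaw=-.032,o=np.array([.6215,-.060])):
    R=np.array([[np.cos(yaw),-np.sin(yaw)],[np.sin(yaw),np.cos(yaw)]]); return R.T@(P[:2]-o)
for n,q,z in(('cube1',(609,240),.108),('knobL',(541,314),.104),('Ldoor hinge-outer',(498,171),.137),('Ldoor inner end',(452,290),.137),('R a',(714,195),.137),('R b',(752,345),.137)):
    P=plane(t,*Z(*q),z);print(n,np.round(P,4),np.round(C(P),4))
r.close_job()
E
```

```text
cube1 [ 0.5573 -0.0527  0.108 ] [-0.0644  0.0053]
knobL [0.4771 0.0224 0.104 ] [-0.147   0.0777]
Ldoor hinge-outer [0.6268 0.0698 0.137 ] [0.0011 0.1299]
Ldoor inner end [0.499  0.1188 0.137 ] [-0.1281  0.1748]
R a [ 0.6018 -0.1629  0.137 ] [-0.0164 -0.1035]
R b [ 0.4414 -0.196   0.137 ] [-0.1756 -0.1417]
the job is handed in; nothing more can be done
```

I finished the whole sequence and handed the job in at about 25.5 s. Both doors are open, the bolt is down, the tray is drawn out, and the loose cube stands between its two companions.

**Last checks, from the pictures and the arm's readings:**
- **Doors:** both stand past square to the front. I swung each through about 103°, and in the last picture the left one reads about 109° (roughly measured).
- **Flush bolt:** I pushed it to its stop, with the fingertips at 103–104 mm height and 40 N on the wrist. I could not measure the 14 mm travel directly, but the right door then swung open freely.
- **Tray:** the pull handle shows about 124 mm of travel, and I felt the stop at 21 N.
- **Cube:** it is about 5 mm from the tray's middle line and about 15 mm ahead of its middle. It was flat and released in the last picture.
- **Companion cubes:** both look upright and unmoved.

**One mistake, mended:** on the first placing I opened the gripper too little, so the cube came away with the fingers. I saw this in the picture, took it back and released it with a larger opening.

**Tin and crucible:** the arm hid the crucible and most of the tin in the last picture, so I did not re-measure them. I felt no contact force near them.

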